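# Hang the fryer basket on its drain bar

## Robot

A 6-joint arm with a two-finger parallel gripper is mounted at the origin on the work surface. World frame = base frame: x ahead of the robot, y to its left, z up, the work surface at z = 0. Lengths are in m, angles in rad, forces in N, time in s.
With the tool pointing down it reaches from about 0.275 to 1 m from the base axis. Payload 8.4 kg.
Tool frame: the origin (TCP) lies midway between the tips of the shut fingers; the grasp point (between the pads) lies 19 mm behind it; z points along the fingers, y is the line along which they close (so a half turn about z gives the same grasp; the last joint's range is limited). The gripper opens to 85 mm and grips with 20 to 120 N. Pads are 22 mm wide; open, the fingers measure 114 mm over their backs; the gripper's body (76 mm by 85 mm) begins 54 mm behind the grasp point. The pads swing forward as they close: fully open they stand 13 mm farther back than shut.
Start: joints at [1.123, 0.353, 1.633, -0, 1.155, -0.002], TCP at [0.269, 0.564, 0.194] pointing down, gripper open.
Joint ranges: [-2.63, 2.63], [-0.92, 2.1], [0.06, 2.66], [-1.3, 4.44], [0, 2.69], [-3.02, 3.02]. Speed limits (rad/s): [2.22, 2.22, 2.79, 3.14, 3.14, 3.14].

## Interface

Orientations are given as a rotation vector (axis times angle).
In Python, from bench import env, imaging gives the robot as it stands. The module is installed in compiled form; this text tells all that it offers.
- The arm moves only by the tool play_rows, never from a script. Its argument "deltas" is a list of rows, each a list of 7 numbers: the opening in per cent of the stroke, from 0 (shut) to 100 (fully open), then the shift along the tool's x, y, z in mm, then the turn, a rotation vector about the tool's x, y, z in rad. In form: [[grip, x, y, z, rx, ry, rz], ...]. A call has exactly 8 rows; each row is the pose to reach, as a shift and turn from the pose commanded when the call began, along the tool's axes at that moment; what a row does not reach only later rows make up. A row lasts 1/8 s, in which the tool goes at most 62.5 mm and 10.7 degrees, less where a joint would pass 70% of its speed; a pose out of reach is approached as far as the arm can. A call with a gripper value outside its range is refused whole. The fingers move at their own pace and stop on an object; "squeeze" is the grip in N (left out, the last holds). Time passes only in rows, so rows that repeat a pose let the fingers close, or fill a call up. It gives the time, the measured TCP pose, the force, the opening and the grip force at its end, in the units of the state.
- env.state(): the state, without advancing time (a new reading comes with each control period).
- imaging.snapshot(name): name is "scene" or "top"; returns a dict with "pixels" (480x640x3 uint8, red, green, blue), "camera_matrix" (3x3 intrinsics, pixels), "k1" (the pictures are not rectified: a ray, as slopes to the right and down, at radius r is drawn at 1 + k1 r^2 times it, then the intrinsics apply), "position" and "attitude" of the camera in the world. Camera axes: x right, y down, z forward; pixel columns grow to the right and rows downward; lengths in m; the calibration is good to about 2 mm. A picture is of the moment at which its call begins. There is no depth.
- env.sign_off(): hands the job in; it is judged then, once.
The state is a dict: "time": time; "joint_positions": joint angles; "joint_velocities": joint speeds; "effort": joint torques, N m; "position": TCP position; "orientation": TCP orientation; "wrist_force": force on the tool from outside, world axes, zero at the start; "wrist_torque": the same for the moment, N m; "gripper_width": finger opening in m; "grasp_force": force on a finger pad.
Only numpy, scipy, OpenCV 4.12 (cv2) and the standard library are available. Lean on these libraries where they do the work, as an engineer would, in place of code of your own. Each camera call takes 0.05 s, during which the arm holds its last target. There are 200 camera calls.

## Task

The fryer is cold and dry and the tank is to be wiped out. Take the wire-mesh basket by its handle, lift it straight up until it is clear of the tank, leaving the perforated sheet-metal basket beside it where it stands, and hang it by its hook on the upper bar of the adjustable hanger at the back of the fryer. Feel for the bar and let the basket down gently without dropping or forcing it, so that it hangs by its hook, about level and square, then let go of it, leaving the squeeze bottles beside the fryer as they are.

Things in the scene. Friction and masses are not known exactly. Their poses are not given: they have to be found in the camera images.
- fryer: Stainless table fryer, fixed. Origin on the counter; +x to its back (away from the cook), y along its width, z up. Body x -145 to +220 mm, 280 wide, deck 175 high; a control head at the back, x 142 to 220, is 225 high. Open tank x -105 to +130 mm, 224 wide inside; two baskets stand side by side on a guard 90 mm above the counter, 4 to 8 mm free to the side walls, about 12 between them.
- wire_handle (a point): Middle of the wire-mesh basket's grip: black, flat-sided, 22 mm wide (y), 26 deep, 100 long, sloping up 20 degrees towards the cook (-x). Axes: +x from grip to hook, z up. Basket 160 (x) by 100 by 85 (z) mm, 0.27 to 0.49 kg, far out from the grip: grip firmly. Front wall 75 mm in +x; floor's middle 155 in +x and 115 lower.
- wire_hook (a point): Mouth of the hook on the wire-mesh basket's far wall: under the strap's middle, where the bar's top goes; 240 mm in +x and 36 lower than the grip's middle. Strap 50 mm wide (y). Mouth 11 mm wide (x) from the wall to a lip behind, 3 mm thick, reaching 13 mm below the strap. With the wall touching the bars the lip is 3 mm behind the upper one; hung, it sags about 4 degrees, wall on the lower bar.
- wire_floor (a point): Middle of the underside of the wire-mesh basket, axes as the basket.
- wire_basket: The wire-mesh basket itself; origin at the middle of its underside.
- sheet_handle (a point): Middle of the grip of the other basket, of perforated sheet metal, same size and shape of handle; it stands in the other half of the tank, about 112 mm beside, and stays there.
- sheet_basket: The perforated sheet-metal basket; origin at the middle of its underside.
- bottle_red: Squeeze bottle, 54 mm across, 165 high, on the counter off the fryer's front left corner; origin under it.
- bottle_yellow: Squeeze bottle, 54 mm across, 165 high, on the counter off the fryer's front right corner; origin under it.
- tank_rim (a point): Point over the fryer's origin, level with the deck. The hanger crosses the tank's rear end on two posts in clamp sockets: an upper round bar, 8 mm thick, 256 long, along y, its axis 125 mm in +x from here, and a like rest bar, 214 long, 44 mm below it. The hanger may be set at any height: the upper bar's TOP is 45 to 110 mm above this point, not reported, to be felt or seen.

How it is judged:
By the outcome, as a careful person would: the job done as asked, in the order asked, and still so for the second after the job is handed in, with the robot touching nothing.
It also fails if it takes over 51 s, if anything falls off the work surface, if the arm or the gripper's body presses on something with over 40 N, if the wrist force passes 120 N, or if a joint passes its speed limit or range.

## Working session

There is one attempt and no reset: what is moved stays moved. The work goes in short steps, Python scripts to look and compute and a tool call to move; the robot and the scene stay as the last step left them, time stands still between calls to the robot, and variables do not carry over. Pictures are saved under pics/ and viewed, at most 10 in all, crops included, and the job is handed in when it is done.

Besides the shell and the picture viewer there is one more tool, called after ">>>" as name([rows], argument=value, ...), one row to a line, values as JSON. play_rows: Moves the arm, as the interface text tells. Its arguments: {"type":"object","properties":{"deltas":{"type":"array","items":{"type":"array","items":{"type":"number"}}},"squeeze":{"type":"number"}},"required":["deltas"]}

```bash
mkdir -p pics; cat > h.py <<'E'
import numpy as np, cv2
from bench import env, imaging
from scipy.spatial.transform import Rotation as R
def snap(name, fn=None):
    s=imaging.snapshot(name)
    if fn: cv2.imwrite('pics/'+fn+'.png', s['pixels'][:,:,::-1])
    return s
def att(s):
    a=np.array(s['attitude'],float)
    return a if a.shape==(3,3) else (R.from_rotvec(a).as_matrix() if a.size==3 else R.from_quat(a).as_matrix())
def ray(s,u,v):
    K=np.array(s['camera_matrix']);p=np.array([(u-K[0,2])/K[0,0],(v-K[1,2])/K[1,1]])
    q=p.copy()
    for _ in range(30): q=p/(1+s['k1']*(q@q))
    d=att(s)@np.array([q[0],q[1],1]); return np.array(s['position']),d/np.linalg.norm(d)
def onz(s,u,v,z):
    o,d=ray(s,u,v); return o+d*(z-o[2])/d[2]
def tri(s1,p1,s2,p2):
    o1,d1=ray(s1,*p1);o2,d2=ray(s2,*p2)
    t=np.linalg.lstsq(np.c_[d1,-d2],o2-o1,rcond=None)[0]
    a,b=o1+d1*t[0],o2+d2*t[1]; return (a+b)/2,np.linalg.norm(a-b)
def proj(s,P):
    q=att(s).T@(np.array(P)-np.array(s['position']));q=q[:2]/q[2];q=q*(1+s['k1']*(q@q))
    K=np.array(s['camera_matrix']);return K[0,0]*q[0]+K[0,2],K[1,1]*q[1]+K[1,2]
E
python3 - <<'E'
from h import *
import pickle
d={n:snap(n,n+'0') for n in('scene','top')}
pickle.dump(d,open('s0.pkl','wb'))
for n in d: print(n,d[n]['position'],d[n]['attitude'],d[n]['camera_matrix'],d[n]['k1'])
print(env.state())
E
```

```text
scene [ 1.13938825 -0.67567202  0.92208245] [-2.17114491 -0.79855798  0.35707422] [[597.96116235   0.         321.90920199]
 [  0.         597.96116235 233.41589921]
 [  0.           0.           1.        ]] 0.04960117021995141
top [0.4279405  0.00883663 1.10627721] [-2.1467245   2.13451022 -0.11595994] [[504.56487784   0.         319.82400984]
 [  0.         504.56487784 238.50730255]
 [  0.           0.           1.        ]] -0.03662143421362536
{'time': 0.1, 'joint_positions': array([ 1.12256775e+00,  3.53571823e-01,  1.63403288e+00, -1.12946880e-06,
        1.15525349e+00, -2.40456157e-03]), 'joint_velocities': array([ 0.00059028, -0.00213405, -0.00277695,  0.00020109, -0.00037844,
        0.00056381]), 'effort': array([ 1.24127233e-03, -6.06364059e+01, -3.42817354e+01,  1.60976920e-04,
        3.88706481e-03, -1.87382841e-05]), 'position': array([0.26929714, 0.5634785 , 0.19295273]), 'orientation': array([-6.94450384e-01, -3.06358764e+00,  1.93783508e-03]), 'wrist_force': array([-0.04788285,  0.02621346, -0.58588294]), 'wrist_torque': array([ 0.01005095, -0.01171298,  0.01252248]), 'grasp_force': 0.0, 'gripper_width': 0.08548565198176768}
```

View pics/scene0.png

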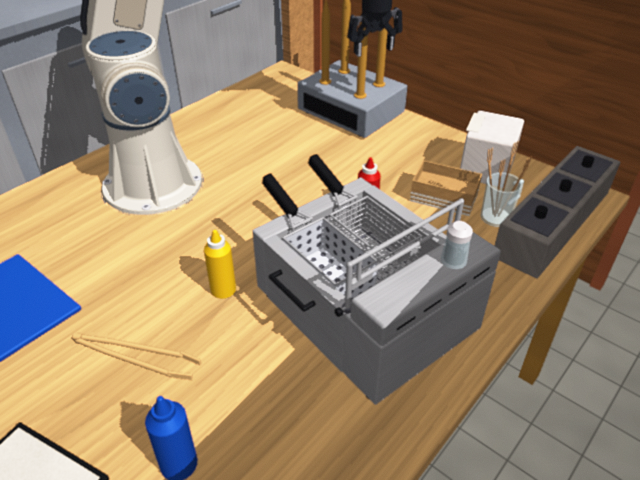

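View pics/top0.png

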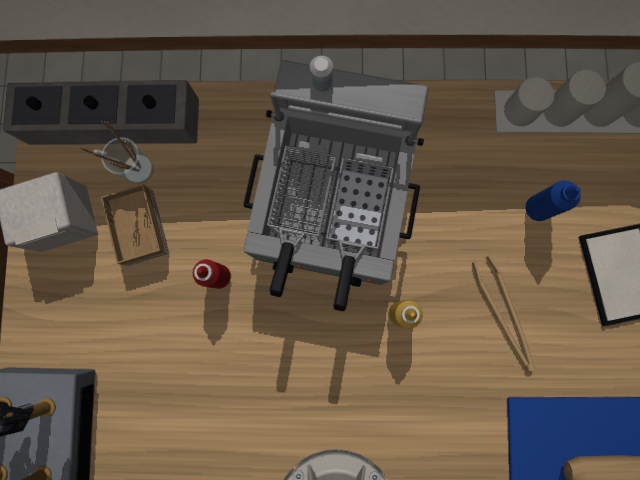

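The scene shows the wire basket's handle at (323,172) and the sheet basket's at (280,195), with the upper bar running from (350,265) to (462,203). In the top view the wire handle is at (282,268), the sheet handle at (345,282) and the bar at about (275,95) to (420,122). A shaker stands on the head at (320,67). I'll zoom in for exact points.

```bash
python3 - <<'E'
from h import *
import pickle
d=pickle.load(open('s0.pkl','rb'))
for n,(x,y,w,h) in {'scene':(240,140,260,195),'top':(230,50,220,265)}.items():
    c=d[n]['pixels'][y:y+h,x:x+w,::-1]; f=3 if n=='scene' else 2.26
    cv2.imwrite(f'pics/{n}z.png',cv2.resize(c,None,fx=f,fy=f,interpolation=cv2.INTER_CUBIC))
    im=d[n]['pixels'].astype(int); m=((im.max(2)<48)).astype(np.uint8)
    rois={'scene':{'w':(303,148,347,195),'s':(258,170,300,218)},'top':{'w':(265,238,300,300),'s':(328,250,362,315)}}[n]
    for k,(a,b,c2,d2) in rois.items():
        mm=m[b:d2,a:c2].copy(); nl,l,st,ce=cv2.connectedComponentsWithStats(mm)
        i=1+np.argmax(st[1:,4]); p=np.argwhere(l==i)[:,::-1]+[a,b]
        print(n,k,st[i],cv2.minAreaRect(p.astype(np.float32)),cv2.boxPoints(cv2.minAreaRect(p.astype(np.float32))).round(1).tolist())
E
```

```text
scene w [  6   7  34  40 495] ((325.2576599121094, 174.68844604492188), (45.78243637084961, 11.840282440185547), 52.12501525878906) [[306.5, 160.3000030517578], [315.8999938964844, 153.0], [344.0, 189.10000610351562], [334.6000061035156, 196.39999389648438]]
scene s [  5   4  34  42 522] ((279.653564453125, 195.26553344726562), (48.40998458862305, 11.507290840148926), 52.52382278442383) [[260.3999938964844, 179.60000610351562], [269.5, 172.60000610351562], [298.8999938964844, 211.0], [289.79998779296875, 218.0]]
top w [  0   4  32  55 770] ((281.2774963378906, 269.18341064453125), (52.660865783691406, 29.766986846923828), 81.46923065185547) [[262.70001220703125, 245.39999389648438], [292.1000061035156, 240.89999389648438], [299.8999938964844, 293.0], [270.5, 297.3999938964844]]
top s [  6   6  28  55 754] ((348.7384338378906, 283.81695556640625), (22.869470596313477, 55.253726959228516), 9.7824068069458) [[332.79998779296875, 309.1000061035156], [342.20001220703125, 254.60000610351562], [364.70001220703125, 258.5], [355.29998779296875, 313.0]]
```

View pics/scenez.png

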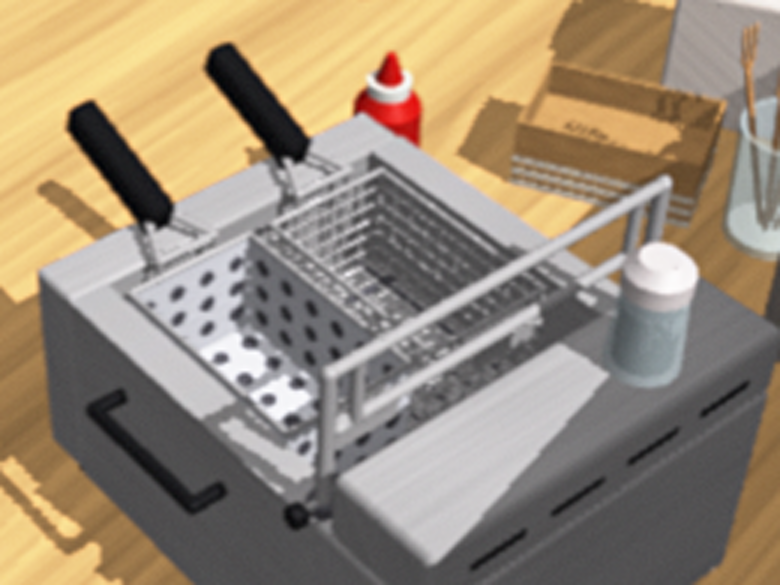

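View pics/topz.png

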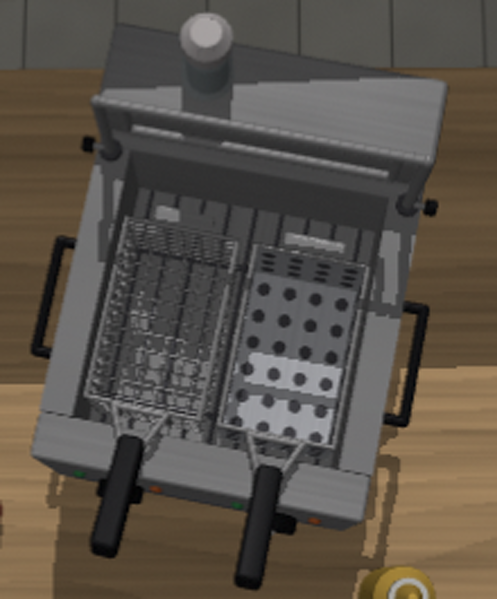

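Scene crop: the handles are clear, and the bar runs from crop (328,375) to (668,180). Top crop: the wire handle's axis runs from (104,548) to (130,440), and the bar from (97,98) to (433,160). Next I'll triangulate.

```bash
python3 - <<'E'
from h import *
import pickle
np.set_printoptions(precision=4,suppress=True)
d=pickle.load(open('s0.pkl','rb'));S,T=d['scene'],d['top']
sc=lambda x,y:(240+x/3-.33,140+y/3-.33); tp=lambda x,y:(230+x/2.26-.28,50+y/2.26-.28)
pts={'w_near':((222,52),(104,546)),'w_far':((296,150),(130,440)),'s_near':((85,112),(249,580)),'s_far':((158,215),(268,470)),
'bar_L':((668,182),(97,100)),'bar_R':((328,377),(433,160)),
'basketfarL':((560,290),(126,220)),'basketnearL':((382,170),(87,395)),'basket_nearR':((255,238),(205,418))}
P={}
for k,(a,b) in pts.items():
    P[k],e=tri(S,sc(*a),T,tp(*b)); print(k,P[k],'miss',round(e,4))
print('bar len',np.linalg.norm(P['bar_L']-P['bar_R']), 'w len',np.linalg.norm(P['w_near']-P['w_far']),'s len',np.linalg.norm(P['s_near']-P['s_far']))
b=P['bar_R']-P['bar_L'];print('yaw from bar',np.degrees(np.arctan2(b[0],-b[1])))
for k in('w','s'):
    v=P[k+'_far']-P[k+'_near'];print(k,'mid',(P[k+'_far']+P[k+'_near'])/2,'yaw',np.degrees(np.arctan2(v[1],v[0])),'slope',np.degrees(np.arctan2(-v[2],np.hypot(v[0],v[1]))))
for n,p in {'deckFL':(40,412),'deckFR':(370,470)}.items(): print(n,onz(T,*tp(*p),.175))
E
```

```text
w_near [0.4543 0.1091 0.2253] miss 0.004
w_far [0.5389 0.0914 0.1925] miss 0.0012
s_near [ 0.4296 -0.0023  0.2236] miss 0.0052
s_far [ 0.515  -0.0203  0.192 ] miss 0.0017
bar_L [0.7928 0.115  0.2788] miss 0.0039
bar_R [ 0.7437 -0.1408  0.2787] miss 0.0026
basketfarL [0.7363 0.1046 0.1685] miss 0.0123
basketnearL [0.5805 0.1312 0.1726] miss 0.003
basket_nearR [0.5589 0.0295 0.1656] miss 0.007
bar len 0.2604395837581648 w len 0.09241432162108208 s len 0.09285147502813673
yaw from bar -10.862717478794416
w mid [0.4966 0.1003 0.2089] yaw -11.788879381598573 slope 20.755175712316916
s mid [ 0.4723 -0.0113  0.2078] yaw -11.899126273183288 slope 19.890810509710924
deckFL [0.5645 0.1686 0.175 ]
deckFR [ 0.5176 -0.1036  0.175 ]
```

```bash
cat >> h.py <<'E'
np.set_printoptions(precision=4,suppress=True)
YAW=np.radians(-11.5)
def goalR(yaw=YAW,pitch=0.):
    # tool x toward cook, tool z down; pitch>0: basket's far end raised
    ex=np.array([np.cos(yaw),np.sin(yaw),0]);ey=np.array([-np.sin(yaw),np.cos(yaw),0])
    M=np.c_[-ex,ey,[0,0,-1.]]
    return R.from_rotvec(-pitch*ey)*R.from_matrix(M)
def delta(P,Rg,pos=None,ori=None):
    s=env.state();p=s['position'] if pos is None else pos;r=R.from_rotvec(s['orientation'] if ori is None else ori)
    return r.inv().apply(np.array(P)-p)*1000,(r.inv()*Rg).as_rotvec()
E
python3 - <<'E'
from h import *
G=goalR()
m=np.array([.4966,.1003,.206])
g=m+[0,0,-.019]
s=env.state()
for n,P in {'up':s['position']+[0,0,.27],'mid':[.4,.3,.43],'above':g+[0,0,.10],'grasp':g}.items(): print(n,P,*delta(P,G))
E
```

```text
up [0.2693 0.5635 0.463 ] [   0.0005   -0.3417 -269.9998] [-0.0013 -0.0002 -0.2451]
mid [0.4, 0.3, 0.43] [-231.5392 -181.6656 -236.818 ] [-0.0013 -0.0002 -0.2451]
above [0.4966 0.1003 0.287 ] [-404.8082 -320.011   -93.6432] [-0.0013 -0.0002 -0.2451]
grasp [0.4966 0.1003 0.187 ] [-404.8084 -319.8845    6.3567] [-0.0013 -0.0002 -0.2451]
```

>>> play_rows([
  [100,0,0,-60,0,0,0],
  [100,0,0,-120,0,0,0],
  [100,0,0,-180,0,0,0],
  [100,0,0,-240,0,0,0],
  [100,0,0,-265,0,0,0],
  [100,-45,-35,-265,0,0,-0.05],
  [100,-90,-70,-265,0,0,-0.1],
  [100,-135,-105,-260,0,0,-0.15],
])

```text
time: 1.1
position: [0.3465, 0.4095, 0.4535]
orientation: [0.459, 3.108, 0.0]
wrist_force: [1.6, -0.6, 1.0]
gripper_width: 0.0854
grasp_force: 0.0
```

>>> play_rows([
  [100,-47,-23,5,0,0,-0.03],
  [100,-94,-46,20,0,0,-0.06],
  [100,-141,-69,40,0,0,-0.095],
  [100,-188,-92,70,0,0,-0.095],
  [100,-235,-120,110,0,0,-0.095],
  [100,-270,-160,150,0,0,-0.095],
  [100,-300,-170,165,0,0,-0.095],
  [100,-300,-170,165,0,0,-0.095],
])

```text
time: 2.1
position: [0.5835, 0.1587, 0.2859]
orientation: [-0.319, -3.122, 0.003]
wrist_force: [-0.4, -0.6, 1.6]
gripper_width: 0.0854
grasp_force: 0.0
```

```bash
python3 - <<'E'
from h import *
s=env.state();print(s['time'],s['position'],s['joint_positions'],s['wrist_force'])
m=np.array([.4966,.1003,.206]);G=goalR()
for z in(.08,.0): print(*delta(m+[0,0,-.019+z],G))
S=snap('scene','scene1');T=snap('top','top1')
a=S['pixels'][80:320,200:480,::-1];b=T['pixels'][90:330,200:400,::-1]
cv2.imwrite('pics/c1.png',cv2.resize(np.hstack([a,b]),(800,400),interpolation=cv2.INTER_CUBIC))
E
```

```text
2.1 [0.5835 0.1587 0.2859] [ 0.2633  0.2516  1.5669 -0.0004  1.3273 -1.1037] [-0.3706 -0.6361  1.648 ]
[ 73.2482 -74.7304  19.3596] [-0.0022 -0.0035 -0.003 ]
[ 72.9666 -74.554   99.3589] [-0.0022 -0.0035 -0.003 ]
```

View pics/c1.png

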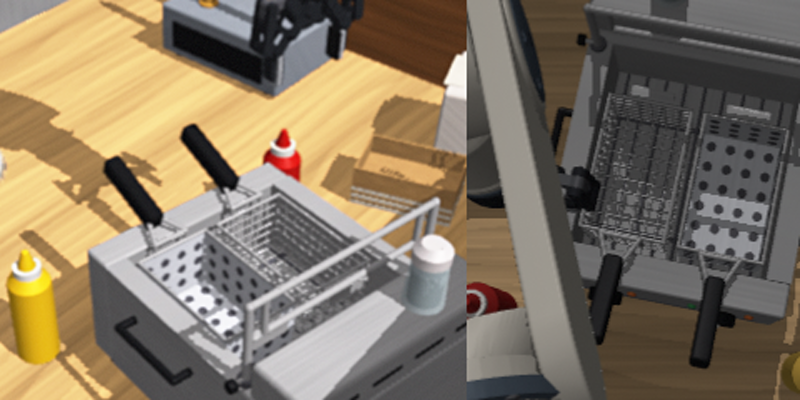

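The scene and basket are undisturbed: the gripper is at top-crop (580,190), over the basket's left edge. It needs to move about +73, -75 in tool axes and then go down.

>>> play_rows([
  [100,30,-30,0,0,0,0],
  [100,60,-60,0,0,0,0],
  [100,73,-75,10,0,0,0],
  [100,73,-75,30,0,0,0],
  [100,73,-75,40,0,0,0],
  [100,73,-75,40,0,0,0],
  [100,73,-75,40,0,0,0],
  [100,73,-75,40,0,0,0],
])

```text
time: 3.2
position: [0.4974, 0.1022, 0.2491]
orientation: [0.314, 3.125, 0.0]
wrist_force: [0.4, -0.2, 0.3]
gripper_width: 0.0858
grasp_force: 0.0
```

```bash
python3 - <<'E'
from h import *
s=env.state();print(s['time'],s['position'],s['wrist_force'])
m=np.array([.4966,.1003,.206]);G=goalR()
print(*delta(m+[0,0,-.019],G))
S=snap('scene','scene2')
for n,p in {'tcp':s['position'],'m':m}.items(): print(n,proj(S,p))
a=S['pixels'][100:250,230:430,::-1]
cv2.imwrite('pics/c2.png',cv2.resize(a,(800,600),interpolation=cv2.INTER_CUBIC))
E
```

```text
3.2 [0.4974 0.1022 0.2491] [ 0.3576 -0.1812  0.2988]
[ 0.4431 -2.0744 62.146 ] [0.0004 0.0008 0.0001]
tcp (np.float64(326.6150469331628), np.float64(156.4500608406268))
m (np.float64(325.502050361357), np.float64(174.33143791998646))
```

View pics/c2.png

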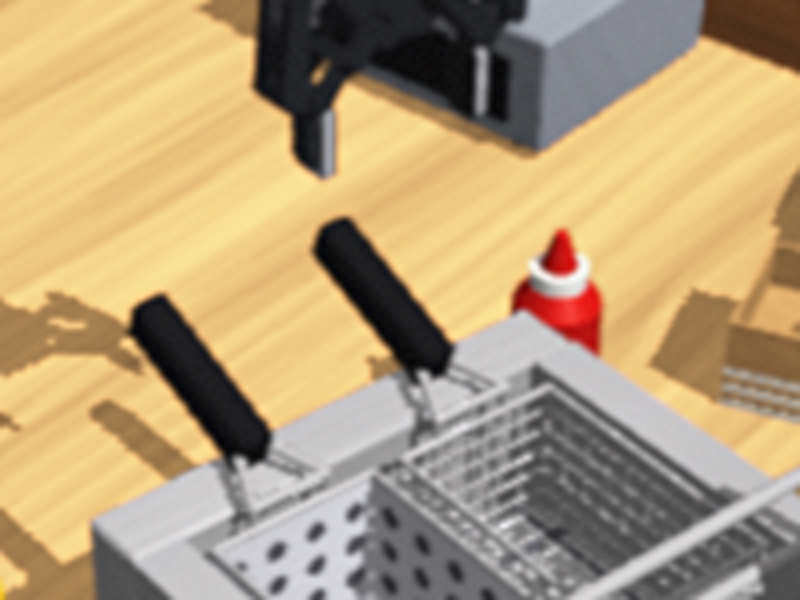

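The handle is where I projected it, at (383,295), but the fingertips at (320,178) and (485,115) look higher than the projected TCP at (386,226). I'll check that before going down.

```bash
python3 - <<'E'
from h import *
s=env.state();S=snap('scene','scene3');r=R.from_rotvec(s['orientation'])
old=cv2.imread('pics/scene2.png').astype(int)[:,:,::-1]
print(abs(old-S['pixels'].astype(int)).max(), s['position'])
for q in ([0,.0428,0],[0,-.0428,0],[0,.0428,-.013],[0,-.0428,-.013],[0,.0428,-.03],[0,-.0428,-.03]):
    u,v=proj(S,s['position']+r.apply(q)); print(q,(u-230)*4,(v-100)*4)
for n,p in {'start':[.2693,.5635,.193],'c1':[.5835,.1587,.2859]}.items():
    u,v=proj(S,p);print(n,u,v,'c1crop',(u-200)*1.667,(v-80)*1.667)
E
```

```text
47 [0.4973 0.1022 0.2491]
[0, 0.0428, 0] 451.74569850193666 197.09734764712982
[0, -0.0428, 0] 318.5025490027558 255.7430466942642
[0, 0.0428, -0.013] 452.4585422646387 175.34455615267086
[0, -0.0428, -0.013] 318.2543337866002 233.6948855422247
[0, 0.0428, -0.03] 453.4073481688856 146.41927221208152
[0, -0.0428, -0.03] 317.9235193986676 204.36263788820872
start 371.3789592806432 70.08225634587379 c1crop 285.6887251208322 -16.532878671428396
c1 379.1910351934074 144.42209399623465 c1crop 298.7114556674101 107.39163069172317
```

>>> play_rows([
  [100,0,-2,12,0,0,0],
  [100,0,-2,24,0,0,0],
  [100,0,-2,34,0,0,0],
  [100,0,-2,44,0,0,0],
  [100,0,-2,52,0,0,0],
  [100,0,-2,58,0,0,0],
  [100,0,-2,62,0,0,0],
  [100,0,-2,62,0,0,0],
])

```text
time: 4.3
position: [0.4965, 0.1, 0.1864]
orientation: [-0.315, -3.126, 0.0]
wrist_force: [0.3, -0.7, 0.6]
gripper_width: 0.0857
grasp_force: 0.0
```

```bash
python3 - <<'E'
from h import *
s=env.state();print(s['time'],s['position'],s['wrist_force'])
S=snap('scene','scene4');T=snap('top','top4')
print(proj(S,s['position']),proj(T,s['position']))
a=cv2.resize(S['pixels'][120:240,260:400,::-1],(467,400),interpolation=cv2.INTER_CUBIC);b=cv2.resize(T['pixels'][210:330,230:330,::-1],(333,400),interpolation=cv2.INTER_CUBIC)
cv2.imwrite('pics/c4.png',np.hstack([a,b]))
E
```

```text
4.3 [0.4965 0.1    0.1864] [ 0.293  -0.6796  0.5729]
(np.float64(325.27350425881554), np.float64(182.08801653839663)) (np.float64(282.711212141217), np.float64(268.06997885622))
```

View pics/c4.png

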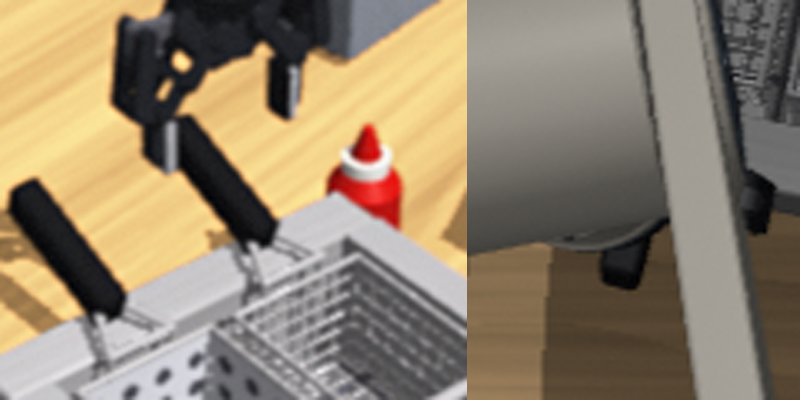

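The fingers straddle the handle: in the scene crop the tips are at about (168,172) and (290,118), and the handle's middle is at (228,182). They appear higher than the nominal pose would put them. I'll close gently and see whether they stop on 22 mm.

>>> play_rows([
  [60,0,0,0,0,0,0],
  [40,0,0,0,0,0,0],
  [30,0,0,0,0,0,0],
  [20,0,0,0,0,0,0],
  [10,0,0,0,0,0,0],
  [0,0,0,0,0,0,0],
  [0,0,0,0,0,0,0],
  [0,0,0,0,0,0,0],
], squeeze=20)

```text
time: 5.4
position: [0.4966, 0.1, 0.1866]
orientation: [-0.315, -3.126, 0.0]
wrist_force: [-0.6, 0.9, 0.4]
gripper_width: -0.0004
grasp_force: 0.0
```

```bash
python3 - <<'E'
from h import *
s=env.state();print(s['time'],s['position'],s['wrist_force'],s['wrist_torque'],s['gripper_width'],s['grasp_force'])
S=snap('scene','scene5')
print(proj(S,s['position']))
cv2.imwrite('pics/c5.png',cv2.resize(S['pixels'][120:240,260:400,::-1],(700,600),interpolation=cv2.INTER_CUBIC))
E
```

```text
5.4 [0.4966 0.1    0.1866] [-0.5732  0.9081  0.4098] [ 0.0024 -0.0416  0.0079] -0.0004091953670511014 0.0
(np.float64(325.3116306332725), np.float64(182.04823420082693))
```

View pics/c5.png

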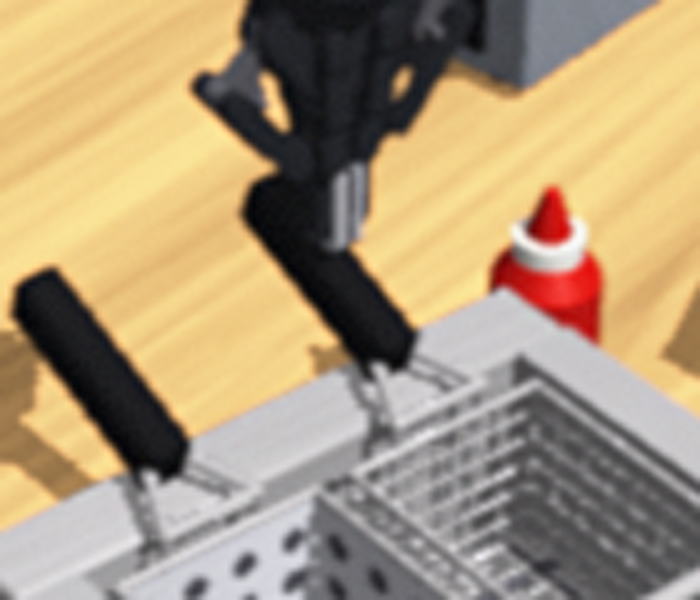

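The fingers shut on nothing. The tip is visible at crop (335,250), image (327,170), in front of the handle, while the TCP projects to (325,182). I'll check the calibration against known things: the robot's base and the bottle heights.

```bash
python3 - <<'E'
from h import *
import pickle
d=pickle.load(open('s0.pkl','rb'));S,T=d['scene'],d['top']
print('base proj',proj(S,[0,0,0]),proj(T,[0,0,0]), proj(S,[0,0,.02]))
print('yellow tip',tri(S,(214.5,232),T,(410.5,314)),'red',tri(S,(370,159),T,(203.5,272)))
print('shaker top',tri(S,(460,225),T,(320,62)))
print('ray at z .187',onz(S,327,170,.187),'.215',onz(S,327,170,.215))
# rail of handle; front deck corners in both
tp=lambda x,y:(230+x/2.26-.28,50+y/2.26-.28); sc=lambda x,y:(240+x/3-.33,140+y/3-.33)
print('deck FL',tri(S,sc(362,113),T,tp(37,415)),'FR',tri(S,sc(42,272),T,tp(372,472)))
print('FL low',tri(S,sc(362,113),T,tp(33,455)),'FR low',tri(S,sc(42,272),T,tp(362,522)))
E
```

```text
base proj (np.float64(152.24923140288888), np.float64(183.67200755167215)) (np.float64(335.6873971696145), np.float64(512.8679257528095)) (np.float64(150.80959212560833), np.float64(177.33697575292828))
yellow tip (array([ 0.4143, -0.1363,  0.1584]), np.float64(0.0006583349682102734)) red (array([0.4929, 0.2552, 0.1619]), np.float64(0.008193588829717446))
shaker top (array([0.8369, 0.0308, 0.302 ]), np.float64(0.0021660254448018154))
ray at z .187 [0.4718 0.1351 0.187 ] .215 [0.4972 0.1042 0.215 ]
deck FL (array([0.5525, 0.1609, 0.194 ]), np.float64(0.01872086005283313)) FR (array([ 0.5084, -0.1083,  0.1977]), np.float64(0.016046070022673734))
FL low (array([0.5299, 0.1748, 0.173 ]), np.float64(0.002753629774973081)) FR low (array([ 0.4772, -0.0951,  0.1709]), np.float64(0.005422540861176507))
```

The cameras check out: bottle heights, base and shaker all fit. The shut tip really is at x and y as commanded, but about 30 mm higher than reported, just on top of the handle. I'll open, go lower while watching the force, and test-close again.

>>> play_rows([
  [30,0,0,-2,0,0,0],
  [60,0,0,-2,0,0,0],
  [100,0,0,-2,0,0,0],
  [100,0,0,-2,0,0,0],
  [100,0,0,6,0,0,0],
  [100,0,0,12,0,0,0],
  [100,0,0,18,0,0,0],
  [100,0,0,20,0,0,0],
])

```text
time: 6.45
position: [0.4962, 0.0999, 0.1659]
orientation: [-0.315, -3.125, 0.0]
wrist_force: [-0.2, -0.2, -0.3]
gripper_width: 0.0853
grasp_force: 0.0
```

>>> play_rows([
  [100,0,0,2,0,0,0],
  [100,0,0,5,0,0,0],
  [60,0,0,6,0,0,0],
  [40,0,0,6,0,0,0],
  [25,0,0,6,0,0,0],
  [10,0,0,6,0,0,0],
  [0,0,0,6,0,0,0],
  [0,0,0,6,0,0,0],
], squeeze=20)

```text
time: 7.45
position: [0.4966, 0.0999, 0.1607]
orientation: [0.315, 3.126, -0.0]
wrist_force: [-0.6, -1.4, 2.5]
gripper_width: 0.0215
grasp_force: 25.2
```

```bash
python3 - <<'E'
from h import *
s=env.state();print(s['time'],s['position'],s['wrist_force'],s['wrist_torque'],s['gripper_width'],s['grasp_force'])
S=snap('scene','scene6')
cv2.imwrite('pics/c6.png',cv2.resize(S['pixels'][120:240,260:400,::-1],(700,600),interpolation=cv2.INTER_CUBIC))
E
```

```text
7.45 [0.4966 0.0999 0.1607] [-0.5874 -1.3535  2.4958] [-0.1949  0.0868 -0.2446] 0.021465177940377066 25.154746770858765
```

The gripper now holds a 21.5 mm object, which is the handle. I'll squeeze firmly and lift slowly.

>>> play_rows([
  [0,0,0,0,0,0,0],
  [0,0,0,0,0,0,0],
  [0,0,0,0,0,0,0],
  [0,0,0,-3,0,0,0],
  [0,0,0,-8,0,0,0],
  [0,0,0,-14,0,0,0],
  [0,0,0,-20,0,0,0],
  [0,0,0,-25,0,0,0],
], squeeze=120)

```text
time: 8.5
position: [0.4965, 0.1001, 0.186]
orientation: [0.315, 3.126, 0.0]
wrist_force: [-0.8, 0.4, -4.2]
gripper_width: 0.0194
grasp_force: 117.6
```

```bash
python3 - <<'E'
from h import *
s=env.state();print(s['time'],s['position'],s['wrist_force'],s['wrist_torque'],s['gripper_width'],s['grasp_force'])
ey=np.array([-np.sin(YAW),np.cos(YAW),0]);print('torque about basket y',s['wrist_torque']@ey)
E
```

```text
8.5 [0.4965 0.1001 0.186 ] [-0.8373  0.416  -4.1825] [ 0.1773  0.6123 -0.003 ] 0.019372591159445545 117.63785004615784
torque about basket y 0.6353376024917454
```

>>> play_rows([
  [0,0,0,-12,0,0,0],
  [0,0,0,-30,0,0,0],
  [0,0,0,-50,0,0,0],
  [0,0,0,-70,0,0,0],
  [0,0,0,-90,0,0,0],
  [0,0,0,-110,0,0,0],
  [0,0,0,-124,0,0,0],
  [0,0,0,-130,0,0,0],
])

```text
time: 9.5
position: [0.4968, 0.1001, 0.3166]
orientation: [0.315, 3.125, 0.001]
wrist_force: [0.8, -0.5, -4.8]
gripper_width: 0.0193
grasp_force: 117.9
```

```bash
python3 - <<'E'
from h import *
s=env.state();print(s['time'],s['position'],s['wrist_force'],s['wrist_torque'],s['gripper_width'])
S=snap('scene','scene7');T=snap('top','top7')
a=cv2.resize(S['pixels'][100:270,270:480,::-1],(480,389),interpolation=cv2.INTER_CUBIC);b=cv2.resize(T['pixels'][70:310,230:427,::-1],(319,389),interpolation=cv2.INTER_CUBIC)
cv2.imwrite('pics/c7.png',np.hstack([a,b]))
E
```

```text
9.5 [0.4968 0.1001 0.3166] [ 0.7837 -0.4898 -4.7876] [0.1881 0.7042 0.0319] 0.019304644210227585
```

View pics/c7.png

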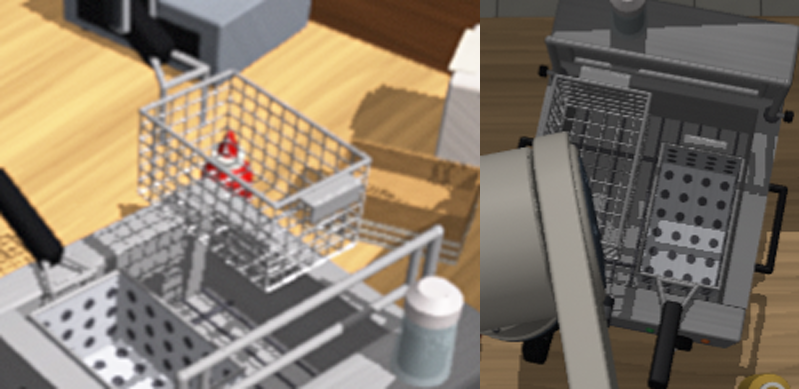

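The basket is clear of the tank. In the scene crop the far rim corners are at (370,160) and (275,210) and the hook plate is at (333,198). In the top crop the far corners are at (560,77) and (650,92) and the plate is at (605,75). The sheet basket has not moved.

```bash
python3 - <<'E'
from h import *
import pickle
d=pickle.load(open('s0.pkl','rb'));S,T=d['scene'],d['top']
sc=lambda x,y:(270+x/2.2857-.3,100+y/2.288-.3); tp=lambda x,y:(230+(x-480)/1.619-.2,70+y/1.621-.2)
P={}
for k,a,b in [('farL',(370,160),(560,77)),('farR',(276,209),(650,92)),('plate',(333,193),(606,76))]:
    P[k],e=tri(S,sc(*a),T,tp(*b));print(k,P[k],e)
v=P['farL']-P['farR'];print(np.linalg.norm(v),'yaw',np.degrees(np.arctan2(-v[0],v[1])))
# predicted in level state: hook
s=env.state();m=s['position']+[0,0,.206-.1607]
ex=np.array([np.cos(YAW),np.sin(YAW),0]);h=m+.24*ex+[0,0,-.036];print('grip',m,'hook pred',h)
for q in (h,):print(proj(S,q),proj(T,q))
bL,bR=np.array([.7928,.115,.2788]),np.array([.7437,-.1408,.2787])
bm=(bL+bR)/2
for n,q in {**P,'h':h}.items(): print(n,'ahead of hook->bar axis along ex',(bm-q)@ex*1000,'dz to bar top',(q[2]-.2827)*1000)
E
```

```text
farL [0.7329 0.0981 0.3254] 0.0054536917711914615
farR [0.7151 0.006  0.3242] 0.0003358925794831598
plate [0.7336 0.0509 0.322 ] 0.0017149063233659122
0.09378384428062261 yaw -10.960113268442676
grip [0.4967 0.1001 0.3613] hook pred [0.7319 0.0522 0.3253]
(np.float64(414.68003753249013), np.float64(181.84946829098317)) (np.float64(306.35459740426126), np.float64(116.53159649132508))
farL ahead of hook->bar axis along ex 56.71920829155326 dz to bar top 42.68770526338261
farR ahead of hook->bar axis along ex 55.835583989195314 dz to bar top 41.51467835281686
plate ahead of hook->bar axis along ex 46.66411659634836 dz to bar top 39.26596471320393
h ahead of hook->bar axis along ex 48.619908600015215 dz to bar top 42.57990242513232
```

>>> play_rows([
  [0,-4,0,0,0,-0.008,0],
  [0,-10,0,0,0,-0.016,0],
  [0,-17,0,3,0,-0.025,0],
  [0,-24,0,6,0,-0.025,0],
  [0,-30,0,9,0,-0.025,0],
  [0,-35,0,12,0,-0.025,0],
  [0,-39,0,12,0,-0.025,0],
  [0,-40,0,12,0,-0.025,0],
])

```text
time: 10.6
position: [0.536, 0.092, 0.3036]
orientation: [0.313, 3.101, -0.004]
wrist_force: [0.5, -0.2, -4.9]
gripper_width: 0.0197
grasp_force: 117.7
```

>>> play_rows([
  [0,0,0,0,0,0,0],
  [0,0,0,0,0,0,0],
  [0,-1,0,0,0,0,0],
  [0,-2,0,0,0,0,0],
  [0,-3,0,0,0,0,0],
  [0,-4,0,0,0,0,0],
  [0,-5,0,0,0,0,0],
  [0,-5,0,0,0,0,0],
])

```text
time: 11.6
position: [0.5407, 0.091, 0.3037]
orientation: [0.312, 3.101, -0.004]
wrist_force: [-0.2, 0.3, -4.1]
gripper_width: 0.0196
grasp_force: 117.7
```

>>> play_rows([
  [0,-1,0,0,0,0,0],
  [0,-2,0,0,0,0,0],
  [0,-2,0,0,0,0,0],
  [0,-3,0,0,0,0,0],
  [0,-3,0,0,0,0,0],
  [0,-4,0,0,0,0,0],
  [0,-4,0,0,0,0,0],
  [0,-4,0,0,0,0,0],
])

```text
time: 12.6
position: [0.5445, 0.0902, 0.3038]
orientation: [0.312, 3.101, -0.004]
wrist_force: [0.2, 0.0, -4.4]
gripper_width: 0.0195
grasp_force: 117.8
```

>>> play_rows([
  [0,-0.5,0,0,0,0,0],
  [0,-1,0,0,0,0,0],
  [0,-1,0,0,0,0,0],
  [0,-1.5,0,0,0,0,0],
  [0,-1.5,0,0,0,0,0],
  [0,-2,0,0,0,0,0],
  [0,-2,0,0,0,0,0],
  [0,-2,0,0,0,0,0],
])

```text
time: 13.6
position: [0.5448, 0.09, 0.3038]
orientation: [0.312, 3.104, -0.004]
wrist_force: [-9.2, 0.3, 0.3]
gripper_width: 0.0199
grasp_force: 118.4
```

The wall touched the bar at about the expected advance, with Fx at -9 N. I'll back off slightly and let it down.

>>> play_rows([
  [0,1,0,0,0,0,0],
  [0,2,0,0,0,0,0],
  [0,2.5,0,0,0,0,0],
  [0,2.5,0,2,0,0,0],
  [0,2.5,0,4,0,0,0],
  [0,2.5,0,7,0,0,0],
  [0,2.5,0,10,0,0,0],
  [0,2.5,0,10,0,0,0],
])

```text
time: 14.6
position: [0.541, 0.0907, 0.2948]
orientation: [0.312, 3.106, -0.004]
wrist_force: [-25.2, 1.9, 15.7]
gripper_width: 0.0194
grasp_force: 119.9
```

>>> play_rows([
  [0,0,0,1,0,0,0],
  [0,0,0,2,0,0,0],
  [0,0,0,4,0,0,0],
  [0,0,0,5,0,0,0],
  [0,0,0,6,0,0,0],
  [0,0,0,7,0,0,0],
  [0,0,0,8,0,0,0],
  [0,0,0,8,0,0,0],
])

```text
time: 15.6
position: [0.5373, 0.0911, 0.286]
orientation: [0.313, 3.114, -0.004]
wrist_force: [-39.4, 3.3, 19.1]
gripper_width: 0.0195
grasp_force: 119.7
```

The force grew while letting it down (Fx -39 N), so it is jamming. I'll take a picture of this state, then relieve it.

```bash
python3 - <<'E'
from h import *
s=env.state();print(s['time'],s['position'],s['wrist_force'],s['wrist_torque'],R.from_rotvec(s['orientation']).as_matrix()[:,2])
import pickle
S=snap('scene','scene8');T=snap('top','top8');pickle.dump((S,T),open('s8.pkl','wb'))
a=cv2.resize(S['pixels'][110:230,340:480,::-1],(500,429),interpolation=cv2.INTER_CUBIC);b=cv2.resize(T['pixels'][70:213,240:340,::-1],(300,429),interpolation=cv2.INTER_CUBIC)
cv2.imwrite('pics/c8.png',np.hstack([a,b]))
E
```

```text
15.6 [0.5373 0.0911 0.286 ] [-39.3663   3.2776  19.1492] [0.4948 5.0542 0.024 ] [ 0.0111 -0.0039 -0.9999]
```

View pics/c8.png

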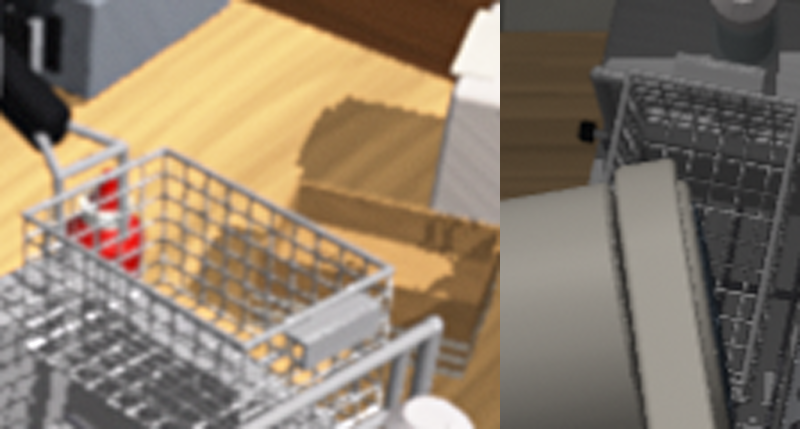

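In the scene crop the hook plate is at (290–385, 300–365), just in front of and above the bar, which runs from (440,325) to (255,425). The far rim corners are at about (390,270) and (250,345). In the top crop the rim runs from (632,75) to (800,105) and the strap's far edge from (680,53) to (765,68). Triangulating.

```bash
python3 - <<'E'
from h import *
import pickle
S,T=pickle.load(open('s8.pkl','rb'))
sc=lambda x,y:(340+x/3.571-.36,110+y/3.575-.36); tp=lambda x,y:(240+(x-500)/3-.33,70+y/3-.33)
ex=np.array([np.cos(YAW),np.sin(YAW),0]);bm=np.array([.7683,-.0129,.2787])
for k,a,b in [('farL',(391,270),(630,75)),('farR',(252,345),(797,104)),('strap outer top L',(378,303),(680,54)),('strap outer top R',(300,343),(765,69)),('barL',(437,322),(598,71))]:
    P,e=tri(S,sc(*a),T,tp(*b));print(k,P,'miss',round(e*1000,1),'fwd rel bar axis',round((P-bm)@ex*1000,1),'z rel bar top',round((P[2]-.2827)*1000,1))
for k,a in [('lip bottom L',(386,327)),('lip bottom R',(302,366))]:
    o,d=ray(S,*sc(*a))
    for f in (-8,0,8,12):
        t=((bm+f*ex/1000-o)@ex)/(d@ex);P=o+d*t;print(k,'if fwd',f,'z rel bar top',round((P[2]-.2827)*1000,1),P)
for k,a in [('bar at 340',(340,379)),('bar270',(270,416)),('bar420',(420,336))]:
    o,d=ray(S,*sc(*a));t=((bm-o)@ex)/(d@ex);print(k,o+d*t)
E
```

```text
farL [0.7746 0.0926 0.3157] miss 2.3 fwd rel bar axis -14.9 z rel bar top 33.0
farR [0.7571 0.0007 0.3167] miss 2.5 fwd rel bar axis -13.7 z rel bar top 34.0
strap outer top L [0.7851 0.0645 0.3178] miss 0.9 fwd rel bar axis 1.0 z rel bar top 35.1
strap outer top R [0.7749 0.0168 0.3181] miss 2.0 fwd rel bar axis 0.5 z rel bar top 35.4
barL [0.7927 0.1149 0.2804] miss 2.6 fwd rel bar axis -1.6 z rel bar top -2.3
lip bottom L if fwd -8 z rel bar top 5.0 [0.7807 0.0879 0.2877]
lip bottom L if fwd 0 z rel bar top 15.1 [0.7863 0.0758 0.2978]
lip bottom L if fwd 8 z rel bar top 25.2 [0.792  0.0637 0.3079]
lip bottom L if fwd 12 z rel bar top 30.2 [0.7949 0.0576 0.3129]
lip bottom R if fwd -8 z rel bar top 9.7 [0.7691 0.0311 0.2924]
lip bottom R if fwd 0 z rel bar top 19.7 [0.775  0.0199 0.3024]
lip bottom R if fwd 8 z rel bar top 29.7 [0.7809 0.0087 0.3124]
lip bottom R if fwd 12 z rel bar top 34.7 [0.7838 0.003  0.3174]
bar at 340 [0.7808 0.0485 0.28  ]
bar270 [0.7715 0.0028 0.2814]
bar420 [0.7919 0.1031 0.2789]
```

The basket's bottom edge caught on the rest bar because I touched too high up, and that pitched it about 4° in the grip. I'll back off, raise, level the pitch, then measure the rim by matching patches between pictures.

>>> play_rows([
  [0,4,0,0,0,0,0],
  [0,9,0,0,0,0,0],
  [0,14,0,-3,0,0,0],
  [0,18,0,-8,0,0.02,0],
  [0,20,0,-13,0,0.04,0],
  [0,20,0,-18,0,0.06,0],
  [0,20,0,-18,0,0.075,0],
  [0,20,0,-18,0,0.075,0],
])

```text
time: 16.7
position: [0.5248, 0.0942, 0.3029]
orientation: [-0.31, -3.076, -0.008]
wrist_force: [0.2, -0.7, -5.1]
gripper_width: 0.0194
grasp_force: 118.2
```

```bash
cat > track.py <<'E'
from h import *
# patches on scene7/top7 at known points; match in new pictures
def loc(ref,new,uv,r=9,win=(60,50)):
    g=lambda i:cv2.cvtColor(i,cv2.COLOR_BGR2GRAY)
    u,v=int(round(uv[0])),int(round(uv[1]));t=g(ref)[v-r:v+r+1,u-r:u+r+1]
    x0,y0=max(u-win[0],0),max(v-win[1],0);w=g(new)[y0:v+win[1],x0:u+win[0]]
    m=cv2.matchTemplate(w,t,cv2.TM_CCOEFF_NORMED);_,s,_,p=cv2.minMaxLoc(m)
    return (x0+p[0]+r+uv[0]-u,y0+p[1]+r+uv[1]-v),round(float(s),2)
ex=np.array([np.cos(YAW),np.sin(YAW),0]);bm=np.array([.7683,-.0129,.2787])
def report(S,T):
    rs,rt=cv2.imread('pics/scene8.png'),cv2.imread('pics/top8.png')
    n=lambda s:np.ascontiguousarray(s['pixels'][:,:,::-1])
    sc=lambda x,y:(340+x/3.571-.36,110+y/3.575-.36); tp=lambda x,y:(240+(x-500)/3-.33,70+y/3-.33)
    P={}
    for k,a,b in [('farL',(391,270),(630,75)),('strapL',(378,303),(680,54)),('strapR',(300,343),(765,69)),('nearL',(166,152),None),('nearR',(28,215),None)]:
        p,s1=loc(rs,n(S),sc(*a))
        if b is None: P[k]=p; print(k,np.round(p,1),s1); continue
        q,s2=loc(rt,n(T),tp(*b)); X,e=tri(S,p,T,q);P[k]=X
        print(k,s1,s2,X,'miss',round(e*1000,1),'fwd',round((X-bm)@ex*1000,1),'z above bar top',round((X[2]-.2827)*1000,1))
    # pitch from scene: near-left corner lies 160 mm behind farL along basket x
    if True:
        o,d=ray(S,*P['nearL']);ey=np.array([-ex[1],ex[0],0])
        for off in(0,):
            t=((P['farL']-o)@ey)/(d@ey);N=o+d*t;v=P['farL']-N
            print('nearL',N,'len',np.linalg.norm(v),'pitch deg',np.degrees(np.arctan2(v[2],v@ex)))
E
python3 - <<'E'
from track import *
s=env.state();print(s['time'],s['position'],s['wrist_force'],s['wrist_torque'])
import pickle
print('ref8');report(*pickle.load(open('s8.pkl','rb')))
S=snap('scene','scene9');T=snap('top','top9');pickle.dump((S,T),open('s9.pkl','wb'))
print('now');report(S,T)
E
```

```text
16.7 [0.5248 0.0942 0.3029] [ 0.1541 -0.6615 -5.0933] [0.1398 0.605  0.0121]
ref8
farL 1.0 1.0 [0.7746 0.0926 0.3157] miss 2.3 fwd -14.9 z above bar top 33.0
strapL 1.0 1.0 [0.7851 0.0645 0.3178] miss 0.9 fwd 1.0 z above bar top 35.1
strapR 1.0 1.0 [0.7749 0.0168 0.3181] miss 2.0 fwd 0.5 z above bar top 35.4
nearL [386.1 152.2] 1.0
nearR [347.5 169.8] 1.0
nearL [0.624  0.1232 0.303 ] len 0.15422388528238365 pitch deg 4.722080830859295
now
farL 0.84 0.81 [0.7702 0.0898 0.3187] miss 5.0 fwd -18.7 z above bar top 36.0
strapL 0.82 0.96 [0.7884 0.0007 0.3527] miss 37.6 fwd 16.9 z above bar top 70.0
strapR 0.62 0.79 [0.7424 0.0926 0.2657] miss 40.6 fwd -46.5 z above bar top -17.0
nearL [381.1 145.2] 0.83
nearR [342.5 162.8] 0.85
nearL [0.6124 0.1219 0.3142] len 0.16100953870367302 pitch deg 1.5978429999109243
```

>>> play_rows([
  [0,0,0,3,0,0.008,0],
  [0,0,0,6,0,0.015,0],
  [0,0,0,9,0,0.015,0],
  [0,0,0,10,0,0.015,0],
  [0,-2,0,10,0,0.015,0],
  [0,-5,0,10,0,0.015,0],
  [0,-7,0,10,0,0.015,0],
  [0,-7,0,10,0,0.015,0],
])

```text
time: 17.8
position: [0.5305, 0.0931, 0.2929]
orientation: [-0.308, -3.06, -0.01]
wrist_force: [-3.3, 0.3, -3.1]
gripper_width: 0.0193
grasp_force: 118.1
```

```bash
python3 - <<'E'
from track import *
s=env.state();print(s['time'],s['position'],s['wrist_force'])
import pickle
S=snap('scene','scene10');T=snap('top','top10');pickle.dump((S,T),open('s10.pkl','wb'))
# corners matched with larger patches of picture 7 (level) and 8
n=lambda s:np.ascontiguousarray(s['pixels'][:,:,::-1])
for nm,(f,sp,t,tpx) in {'r7':('scene7',(270+370/2.2857-.3,100+160/2.288-.3),'top7',(230+80/1.619-.2,70+77/1.621-.2)),'r8':('scene8',(340+391/3.571-.36,110+270/3.575-.36),'top8',(240+130/3-.33,70+75/3-.33))}.items():
    for r in (7,10,14):
        p,a=loc(cv2.imread(f'pics/{f}.png'),n(S),sp,r,(40,45));q,b=loc(cv2.imread(f'pics/{t}.png'),n(T),tpx,r,(40,45))
        X,e=tri(S,p,T,q);print(nm,r,np.round(p,1),a,np.round(q,1),b,X,'miss',round(e*1000,1),'fwd',round((X-bm)@ex*1000,1),'z',round((X[2]-.2827)*1000,1))
E
```

```text
17.8 [0.5305 0.0931 0.2929] [-3.315   0.2702 -3.1372]
r7 7 [457.6 176.6] 0.82 [275.2 107.3] 0.57 [0.7647 0.1135 0.3129] miss 27.6 fwd -28.7 z 30.2
r7 10 [451.6 174.6] 0.82 [298.2  99.3] 0.56 [0.7691 0.0748 0.3395] miss 32.0 fwd -16.7 z 56.8
r7 14 [432.6 169.6] 0.76 [276.2 107.3] 0.49 [0.7417 0.098  0.3319] miss 8.0 fwd -48.2 z 49.2
r8 7 [426.1 179.2] 0.75 [279.   94.7] 0.76 [0.7529 0.0848 0.33  ] miss 35.0 fwd -34.6 z 47.3
r8 10 [450.1 185.2] 0.75 [281.   94.7] 0.62 [0.7751 0.0959 0.3142] miss 1.8 fwd -15.1 z 31.5
r8 14 [449.1 185.2] 0.74 [308.   63.7] 0.44 [0.8026 0.0457 0.3578] miss 9.5 fwd 21.9 z 75.1
```

Contact came again, about 10 mm before the wall should reach the bar. By the arm's own position the lip was only about 0 to 3 mm above the bar, so the lip met it. I'll back off, rise, pitch up slightly and go on over.

>>> play_rows([
  [0,3,0,0,0,0,0],
  [0,4,0,-3,0,-0.008,0],
  [0,4,0,-6,0,-0.015,0],
  [0,4,0,-8,0,-0.015,0],
  [0,1,0,-8,0,-0.015,0],
  [0,-2,0,-8,0,-0.015,0],
  [0,-4,0,-8,0,-0.015,0],
  [0,-4,0,-8,0,-0.015,0],
])

```text
time: 18.9
position: [0.5354, 0.0921, 0.3005]
orientation: [-0.31, -3.076, -0.008]
wrist_force: [-0.5, 0.1, -5.3]
gripper_width: 0.0193
grasp_force: 118.1
```

```bash
python3 - <<'E'
from track import *
s=env.state();print(s['time'],s['position'],s['wrist_force'],s['wrist_torque'])
E
```

```text
18.9 [0.5354 0.0921 0.3005] [-0.517   0.0605 -5.318 ] [ 0.1717  0.6    -0.0575]
```

>>> play_rows([
  [0,-1,0,0,0,0,0],
  [0,-2,0,0,0,0,0],
  [0,-3,0,0,0,0,0],
  [0,-4,0,0,0,0,0],
  [0,-5,0,-0.3,0,0,0],
  [0,-5,0,-0.3,0,0,0],
  [0,-5,0,-0.3,0,0,0],
  [0,-5,0,-0.3,0,0,0],
])

```text
time: 19.9
position: [0.5401, 0.0911, 0.3007]
orientation: [-0.31, -3.076, -0.008]
wrist_force: [-0.1, -0.0, -4.0]
gripper_width: 0.0194
grasp_force: 118.1
```

>>> play_rows([
  [0,-1,0,0,0,0,0],
  [0,-1,0,0,0,0,0],
  [0,-1.5,0,0,0,0,0],
  [0,-1.5,0,0,0,0,0],
  [0,-2,0,0,0,0,0],
  [0,-2,0,0,0,0,0],
  [0,-2,0,0,0,0,0],
  [0,-2,0,0,0,0,0],
])

```text
time: 20.9
position: [0.5421, 0.0907, 0.3006]
orientation: [-0.31, -3.076, -0.008]
wrist_force: [-1.0, -0.3, -3.3]
gripper_width: 0.0193
grasp_force: 118.1
```

>>> play_rows([
  [0,-0.5,0,0,0,0,0],
  [0,-0.5,0,0,0,0,0],
  [0,-1,0,0,0,0,0],
  [0,-1,0,0,0,0,0],
  [0,-1,0,0,0,0,0],
  [0,-1,0,0,0,0,0],
  [0,-1,0,0,0,0,0],
  [0,-1,0,0,0,0,0],
])

```text
time: 21.9
position: [0.5431, 0.0905, 0.3006]
orientation: [-0.31, -3.076, -0.008]
wrist_force: [0.4, -0.8, -5.4]
gripper_width: 0.0197
grasp_force: 118.1
```

```bash
python3 - <<'E'
from track import *
s=env.state();print(s['time'],s['position'],s['wrist_force'],s['wrist_torque'])
E
```

```text
21.9 [0.5431 0.0905 0.3006] [ 0.3528 -0.8375 -5.3821] [0.1351 0.5845 0.0343]
```

>>> play_rows([
  [0,-0.5,0,0,0,0,0],
  [0,-1,0,0,0,0,0],
  [0,-1,0,0,0,0,0],
  [0,-1.5,0,0,0,0,0],
  [0,-1.5,0,0,0,0,0],
  [0,-1.5,0,0,0,0,0],
  [0,-1.5,0,0,0,0,0],
  [0,-1.5,0,0,0,0,0],
])

```text
time: 22.9
position: [0.5435, 0.0903, 0.3004]
orientation: [-0.309, -3.074, -0.007]
wrist_force: [-7.2, -0.5, -2.8]
gripper_width: 0.0196
grasp_force: 118.4
```

The wall is on the bars, at -7 N. I'll back off 1.5 mm and let down in short steps.

>>> play_rows([
  [0,1,0,0,0,0,0],
  [0,1.5,0,0,0,0,0],
  [0,1.5,0,0,0,0,0],
  [0,1.5,0,1,0,0,0],
  [0,1.4,0,2,0,0,0],
  [0,1.4,0,3,0,0,0],
  [0,1.3,0,4,0,0,0],
  [0,1.3,0,4,0,0,0],
])

```text
time: 23.9
position: [0.5431, 0.0905, 0.2965]
orientation: [-0.31, -3.076, -0.008]
wrist_force: [-0.6, 0.8, -4.6]
gripper_width: 0.0196
grasp_force: 118.2
```

Free. I'll keep letting down.

>>> play_rows([
  [0,0,0,1,0,0,0],
  [0,0,0,2,0,0,0],
  [0,-0.1,0,3,0,0,0],
  [0,-0.2,0,4,0,0,0],
  [0,-0.2,0,5,0,0,0],
  [0,-0.2,0,5,0,0,0],
  [0,-0.2,0,5,0,0,0],
  [0,-0.2,0,5,0,0,0],
])

```text
time: 24.9
position: [0.5431, 0.0906, 0.2916]
orientation: [-0.31, -3.076, -0.008]
wrist_force: [-0.3, -0.3, -4.8]
gripper_width: 0.0196
grasp_force: 118.2
```

>>> play_rows([
  [0,0,0,1,0,0,0],
  [0,0,0,2,0,0,0],
  [0,-0.1,0,3,0,0,0],
  [0,-0.2,0,4,0,0,0],
  [0,-0.2,0,4,0,0,0],
  [0,-0.2,0,4,0,0,0],
  [0,-0.2,0,4,0,0,0],
  [0,-0.2,0,4,0,0,0],
])

```text
time: 25.9
position: [0.5431, 0.0906, 0.2876]
orientation: [-0.31, -3.076, -0.008]
wrist_force: [-0.2, -0.3, -4.7]
gripper_width: 0.019
grasp_force: 118.3
```

>>> play_rows([
  [0,0,0,1,0,0,0],
  [0,0,0,1,0,0,0],
  [0,-0.1,0,2,0,0,0],
  [0,-0.1,0,2,0,0,0],
  [0,-0.1,0,2,0,0,0],
  [0,-0.1,0,2,0,0,0],
  [0,-0.1,0,2,0,0,0],
  [0,-0.1,0,2,0,0,0],
])

```text
time: 26.9
position: [0.543, 0.0906, 0.2856]
orientation: [-0.31, -3.076, -0.008]
wrist_force: [0.2, 0.3, -5.4]
gripper_width: 0.0194
grasp_force: 118.3
```

>>> play_rows([
  [0,0,0,1,0,0,0],
  [0,0,0,1,0,0,0],
  [0,-0.1,0,2,0,0,0],
  [0,-0.1,0,2,0,0,0],
  [0,-0.1,0,3,0,0,0],
  [0,-0.1,0,3,0,0,0],
  [0,-0.1,0,3,0,0,0],
  [0,-0.1,0,3,0,0,0],
])

```text
time: 27.9
position: [0.543, 0.0905, 0.2826]
orientation: [-0.31, -3.076, -0.008]
wrist_force: [-0.0, 0.8, -4.2]
gripper_width: 0.0197
grasp_force: 118.3
```

>>> play_rows([
  [0,0,0,1,0,0,0],
  [0,0,0,1,0,0,0],
  [0,-0.1,0,2,0,0,0],
  [0,-0.1,0,2,0,0,0],
  [0,-0.1,0,3,0,0,0],
  [0,-0.1,0,3,0,0,0],
  [0,-0.1,0,3,0,0,0],
  [0,-0.1,0,3,0,0,0],
])

```text
time: 28.9
position: [0.543, 0.0906, 0.2796]
orientation: [-0.31, -3.076, -0.008]
wrist_force: [0.3, 0.5, -5.7]
gripper_width: 0.0192
grasp_force: 118.2
```

>>> play_rows([
  [0,0,0,1,0,0,0],
  [0,0,0,1,0,0,0],
  [0,-0.1,0,2,0,0,0],
  [0,-0.1,0,2,0,0,0],
  [0,-0.1,0,3,0,0,0],
  [0,-0.1,0,3,0,0,0],
  [0,-0.1,0,3,0,0,0],
  [0,-0.1,0,3,0,0,0],
])

```text
time: 29.9
position: [0.5427, 0.0906, 0.2766]
orientation: [-0.31, -3.076, -0.008]
wrist_force: [-4.7, 0.3, -2.2]
gripper_width: 0.0191
grasp_force: 118.2
```

```bash
python3 - <<'E'
from track import *
s=env.state();print(s['time'],s['position'],s['wrist_force'],s['wrist_torque'])
E
```

```text
29.9 [0.5427 0.0906 0.2766] [-4.6978  0.3464 -2.2058] [0.1173 0.8601 0.0186]
```

>>> play_rows([
  [0,0.5,0,-0.5,0,0,0],
  [0,1,0,0,0,0,0],
  [0,1.2,0,0,0,0,0],
  [0,1.2,0,1,0,0,0],
  [0,1.2,0,1,0,0,0],
  [0,1.2,0,2,0,0,0],
  [0,1.2,0,2,0,0,0],
  [0,1.2,0,2,0,0,0],
])

```text
time: 30.9
position: [0.5419, 0.0909, 0.2748]
orientation: [-0.31, -3.077, -0.008]
wrist_force: [0.9, -0.7, -1.5]
gripper_width: 0.0195
grasp_force: 118.2
```

```bash
python3 - <<'E'
from track import *
s=env.state();print(s['time'],s['position'],s['wrist_force'],s['wrist_torque'])
E
```

```text
30.9 [0.5419 0.0909 0.2748] [ 0.8834 -0.6684 -1.5171] [-0.019  -0.3522  0.0734]
```

The strap rests on the bar and takes about 3 N. Now I'll lower the handle end into the hung sag, rotating about the hook.

>>> play_rows([
  [0,0,0,1.5,0,-0.006,0],
  [0,0,0,3,0,-0.012,0],
  [0,-0.1,0,4.5,0,-0.018,0],
  [0,-0.2,0,6,0,-0.024,0],
  [0,-0.2,0,7.2,0,-0.03,0],
  [0,-0.2,0,7.2,0,-0.03,0],
  [0,-0.2,0,7.2,0,-0.03,0],
  [0,-0.2,0,7.2,0,-0.03,0],
])

```text
time: 31.9
position: [0.5412, 0.0909, 0.2674]
orientation: [-0.313, -3.105, -0.003]
wrist_force: [-1.3, 0.7, -1.0]
gripper_width: 0.0195
grasp_force: 118.3
```

```bash
python3 - <<'E'
from track import *
s=env.state();print(s['time'],s['position'],s['wrist_force'],s['wrist_torque'])
E
```

```text
31.9 [0.5412 0.0909 0.2674] [-1.3464  0.6581 -1.0064] [ 0.0395 -0.0064  0.0465]
```

>>> play_rows([
  [0,0,0,1.2,0,-0.005,0],
  [0,0,0,2.4,0,-0.01,0],
  [0,0,0,3.6,0,-0.015,0],
  [0,0,0,4.8,0,-0.02,0],
  [0,0,0,6,0,-0.025,0],
  [0,0,0,6,0,-0.025,0],
  [0,0,0,6,0,-0.025,0],
  [0,0,0,6,0,-0.025,0],
])

```text
time: 32.9
position: [0.5406, 0.0909, 0.2612]
orientation: [0.314, 3.122, -0.001]
wrist_force: [-6.2, 0.2, -0.6]
gripper_width: 0.0193
grasp_force: 118.7
```

```bash
python3 - <<'E'
from track import *
s=env.state();print(s['time'],s['position'],s['wrist_force'],s['wrist_torque'])
import pickle
S=snap('scene','scene11');T=snap('top','top11');pickle.dump((S,T),open('s11.pkl','wb'))
E
```

```text
32.9 [0.5406 0.0909 0.2612] [-6.1824  0.2337 -0.5614] [0.0693 0.7281 0.0067]
```

>>> play_rows([
  [0,0.5,0,0,0,0,0],
  [0,1,0,0,0,0,0],
  [0,1,0,0,0,0,0],
  [0,1,0,0.5,0,-0.003,0],
  [0,1,0,1,0,-0.005,0],
  [0,1,0,1,0,-0.005,0],
  [0,1,0,1,0,-0.005,0],
  [0,1,0,1,0,-0.005,0],
], squeeze=60)

```text
time: 34.0
position: [0.5406, 0.0911, 0.2605]
orientation: [0.314, 3.115, -0.002]
wrist_force: [0.1, -1.0, -1.4]
gripper_width: 0.0191
grasp_force: 118.6
```

```bash
python3 - <<'E'
from track import *
s=env.state();print(s['time'],s['position'],s['wrist_force'],s['wrist_torque'],s['grasp_force'])
E
```

```text
34.0 [0.5406 0.0911 0.2605] [ 0.1094 -1.0232 -1.372 ] [-0.1174 -0.0968  0.0039] 118.55888843536377
```

>>> play_rows([
  [0,0,0,0,0,0,0],
  [0,0,0,0.5,0,0,0],
  [0,0,0,1,0,0,0],
  [0,0,0,1,0,0,0],
  [24,0,0,1,0,0,0],
  [27,0,0,1,0,0,0],
  [30,0,0,1,0,0,0],
  [35,0,0,1,0,0,0],
], squeeze=20)

```text
time: 35.0
position: [0.5405, 0.0913, 0.2595]
orientation: [0.314, 3.116, -0.001]
wrist_force: [1.1, 0.6, -0.1]
gripper_width: 0.0297
grasp_force: 0.0
```

```bash
python3 - <<'E'
from track import *
s=env.state();print(s['time'],s['position'],s['wrist_force'],s['wrist_torque'],s['gripper_width'],s['grasp_force'])
S=snap('scene','scene12')
a=cv2.imread('pics/scene11.png').astype(int);b=S['pixels'][:,:,::-1].astype(int)
# shift of basket patches before/after letting go
for n,uv in {'farL':(340+391/3.571,110+285/3.575),'mid':(400,175),'handle':(355,150)}.items():
    from track import loc
    print(n,loc(a.astype(np.uint8),b.astype(np.uint8),uv,12,(35,35)))
E
```

```text
35.0 [0.5405 0.0913 0.2595] [ 1.1227  0.5855 -0.1443] [-0.0659  0.0144  0.048 ] 0.029673466453664185 0.0
farL ((449.4931391767012, 189.72027972027973), 0.99)
mid ((399, 176), 0.95)
handle ((354, 152), 0.97)
```

It has let go and the basket stays put: the far corner is unmoved and the handle settled by about 2 px. I'll open wide and retreat straight up.

>>> play_rows([
  [60,0,0,0,0,0,0],
  [80,0,0,0,0,0,0],
  [80,0,0,0,0,0,0],
  [80,0,0,-8,0,0,0],
  [80,0,0,-20,0,0,0],
  [80,0,0,-40,0,0,0],
  [80,0,0,-65,0,0,0],
  [80,0,0,-90,0,0,0],
])

```text
time: 36.05
position: [0.5396, 0.0913, 0.3512]
orientation: [0.314, 3.115, -0.001]
wrist_force: [-0.4, 0.3, 0.4]
gripper_width: 0.0683
grasp_force: 0.0
```

>>> play_rows([
  [80,0,0,-30,0,0,0],
  [80,0,0,-60,0,0,0],
  [80,30,0,-80,0,0,0],
  [80,80,0,-80,0,0,0],
  [80,130,0,-80,0,0,0],
  [80,180,0,-80,0,0,0],
  [80,180,0,-80,0,0,0],
  [80,180,0,-80,0,0,0],
])

```text
time: 37.05
position: [0.3629, 0.1274, 0.4285]
orientation: [0.313, 3.114, -0.001]
wrist_force: [0.5, -0.0, -0.0]
gripper_width: 0.0682
grasp_force: 0.0
```

```bash
python3 - <<'E'
from track import *
s=env.state();print(s['time'],s['position'],s['wrist_force'],s['gripper_width'])
S=snap('scene','scene13');T=snap('top','top13')
b=np.ascontiguousarray(S['pixels'][:,:,::-1]);a=cv2.imread('pics/scene12.png')
for n,uv in {'farL':(449,190),'mid':(399,176)}.items(): print(n,loc(a,b,uv,12,(35,35)))
z=cv2.imread('pics/scene0.png')
for n,uv in {'sheetH':(280,195),'yellow':(219,265),'red':(370,175)}.items(): print(n,loc(z,b,uv,12,(30,30)))
# handle by black mask in both views, as at first
for n,s_,(x0,y0,x1,y1) in (('scene',S,(320,120,385,180)),('top',T,(265,200,330,290))):
    m=(s_['pixels'][y0:y1,x0:x1].max(2)<48).astype(np.uint8);nl,l,st,ce=cv2.connectedComponentsWithStats(m)
    for i in 1+np.argsort(-st[1:,4])[:3]:
        print(n,st[i,4],cv2.boxPoints(cv2.minAreaRect((np.argwhere(l==i)[:,::-1]+[x0,y0]).astype(np.float32))).round(1).tolist())
E
```

```text
37.05 [0.3629 0.1274 0.4285] [ 0.4843 -0.0304 -0.016 ] 0.06824160287442671
farL ((449, 190), 1.0)
mid ((399, 176), 1.0)
sheetH ((280, 195), 1.0)
yellow ((219, 265), 1.0)
red ((370, 175), 0.61)
scene 579 [[318.1000061035156, 131.5], [327.6000061035156, 122.5999984741211], [360.6000061035156, 157.6999969482422], [351.20001220703125, 166.60000610351562]]
scene 142 [[333.0, 120.0], [356.0, 120.0], [356.0, 129.0], [333.0, 129.0]]
top 1009 [[263.5, 265.8999938964844], [282.0, 205.60000610351562], [312.0, 214.8000030517578], [293.5, 275.1000061035156]]
top 230 [[265.0, 200.0], [276.0, 200.0], [276.0, 235.0], [265.0, 235.0]]
top 18 [[301.6000061035156, 223.89999389648438], [305.20001220703125, 207.8000030517578], [306.1000061035156, 208.0], [302.5, 224.10000610351562]]
```

```bash
python3 -c "
from bench import env
print(env.sign_off())"
```

```text
the job is handed in; nothing more can be done
None
```

The wire basket hangs by its hook on the upper bar, released, with the arm clear at 37 s; the sheet basket and bottles look unmoved, though a first try at the bar caught the rest bar at about 39 N before I backed off.

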